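Turn the sprayed panel over on its easel and set the air dial

ROBOT

A 6-joint arm with a two-finger parallel gripper is mounted at the origin on the work surface. World frame = base frame: x ahead of the robot, y to its left, z up, the work surface at z = 0. Lengths are in mm, angles in rad, forces in N, time in s.
With the tool pointing down it reaches from about 375 to 900 mm from the base axis. Payload 3.1 kg.
Tool frame: the origin (TCP) lies midway between the tips of the shut fingers; the grasp point (between the pads) lies 19 mm behind it (grasp_offset is the distance from the TCP to the grasp point, in mm); z points along the fingers, y is the line along which they close (so a half turn about z gives the same grasp; the last joint's range is limited). The gripper opens to 87 mm and grips with 3 to 60 N. Pads are 19 mm wide; open, the fingers measure 117 mm over their backs; the gripper's body (75 mm by 190 mm) begins 51 mm behind the grasp point.
Start: joints at [-1.407, 0.527, 1.433, -0, 1.181, -0.178], TCP at [210.1, -588.604, 197.248] pointing down, gripper open.
Joint ranges: [-3.08, 3.08], [-0.75, 2.2], [0.22, 2.44], [-1.43, 4.57], [0, 2.65], [-2.85, 2.85]. Speed limits (rad/s): [2.79, 2.79, 3.14, 3.14, 3.14, 3.14].

INTERFACE

Orientations are given as a rotation vector (axis times angle).
In Python, from bench import state, capture, camera_params, close_job, trace, grasp_offset gives the robot as it stands. The module is installed in compiled form; this text tells all that it offers.
- The arm moves only by the tool jog_arm, never from a script. Its argument "moves" is a list that holds one entry, the list of rows, each a list of 5 numbers: the shift along the tool's x, y, z in mm, then the turn about the tool's z in rad, then the finger opening in mm, from 0 to 87. A call has 1 to 20 rows; each row shifts and turns the commanded pose from where the row before left it, along the tool's axes as they then stand; what a row does not reach is not made up. A row lasts 1/12 s, in which the tool goes at most 41.7 mm and 7.16 degrees, less where a joint would pass 70% of its speed; a pose out of reach is approached as far as the arm can. A call with a gripper value outside its range is refused whole. The fingers move at their own pace and stop on an object; "grip_force" is the grip in N (left out, the last holds). Time passes only in rows, so rows that do not move let the fingers close. It gives the time, the measured TCP pose, the force, the opening and the grip force at its end, in the units of the state.
- state(): the state, without advancing time (a new reading comes with each control period).
- capture(name): name is "side" or "top"; returns the picture (420x560x3 uint8, red, green, blue); there is no depth.
- camera_params(name): a dict with "camera_matrix" (3x3 intrinsics, pixels), "R" (3x3) and "t" (3): a world point X has camera coordinates R X + t. Camera axes: x right, y down, z forward; pixel columns grow to the right and rows downward; lengths in mm; the calibration is good to about 2 mm. A picture is of the moment at which its call begins. camera_params takes no time and is no camera call.
- close_job(): hands the job in; it is judged then, once.
Trained networks look in the newest picture that a camera, given by its name, has taken for a name from the list of things; names that differ only in an ending like _2 or _b are one class to them, and where a whole thing is asked for, a point or a joint stands for the part that bears it (a point fixed in the world has none). Each returns a list of dicts, best first, with "confidence" (0 to 1); they miss things now and then, are a little off and sometimes report something else, mostly with a low value. They report only what shows in the picture. A call takes as long as a camera call. They do not tell look-alikes from the thing itself.
- trace(camera, thing): "pixels" (420x560 bool, what is visible of it) and "box" ([left, top, right, bottom] in pixels, round what is visible of it).
The state is a dict: "clock": time; "qpos": joint angles; "qd": joint speeds; "effort": joint torques, N m; "tcp_pos": TCP position; "ee_rot": TCP orientation; "force": force on the tool from outside, world axes, zero at the start; "torque": the same for the moment, N m; "finger_gap": finger opening in mm; "grasp_force": force on a finger pad.
Only numpy, scipy, OpenCV 4.12 (cv2) and the standard library are available. Lean on these libraries where they do the work, as an engineer would, in place of code of your own. Each camera call takes 0.05 s, during which the arm holds its last target. There are 200 camera calls.

TASK

One face of the flat grey model panel on the spraying easel is done: turn the panel over (the wooden clip is there to hold it by) and stand it back on the easel's ledge, clip upwards and leaning flat on the rest, so that its ribbed face now looks outwards. For the second coat, also turn the dial on the white air control box until its pointer stands at the thick raised mark. Leave the other things on the bench where they are.

Things in the scene. Friction and masses are not known exactly. Their poses are not given: they have to be found in the camera images.
- panel: grey sheet 90 (y) x 100 (z) x 5 mm (x) in a wooden clip, one loose piece, about 70 g. Origin: middle of lower edge, mid-thickness; z up the sheet to the clip; +x normal of the plain face, on -x a frame of ribs 3.5 mm high. Starts on the easel, ribs on the rest, plain face out, axes parallel to easel_rest's; the top 10 mm is 66 mm wide
- clip (a point): middle of the wooden clip's grip, 122 mm up the panel's z from its origin, axes as the panel's. The clip is 14 mm thick (x), 24 mm wide (y), from panel z = 93 to 145 mm, and can be pinched across thickness or width with the tool along the panel's -z
- easel: fixed easel of a dark steel base plate 130 x 110 x 8 mm and a leaning aluminium rest; origin under the centre of the base. At yaw 0 it opens to +x and the top of the rest leans towards -x (towards the robot)
- easel_rest: fixed leaning part: origin in the corner of rest plate and ledge, mid-width, 30 mm ahead (+x) of and 38 mm above the easel's origin. z up the slope, 0.5 rad from vertical; x outward normal; y along the ledge. Plate 70 wide, 75 high, 4 mm thick, surface at x = 0. Ledge 70 wide, top at z = 0, to x = 26 mm, no lip. Panel's origin rests at x = 2.5 mm with ribs out, 6 mm with plain face out
- airbox: fixed white control box 100 x 100 x 45 mm with a black dial in the middle of its top; origin under its centre
- dial (a joint): angle of the dial in rad, 0 to 2.4, growing clockwise seen from above. At 0 the pointer lies along the box's +x; at 1.5 it stands at the thick mark. It has light friction (0.04 N m) and stays where it is left
- dial_grip (a point): on the dial's axis, 73 mm above the bench, 3 mm below the top of its bar grip; x along the bar to the pointer end. Bar 44 mm long, 13 wide, 24 high, on a 48 mm disc whose top is 51.5 mm above the bench. Pointer: a nib 4 mm wide reaching 34 mm from the axis at one end of the bar, on the side of the white line on its top
- dial_mark (a point): the thick raised mark (12 x 5 x 3 mm) on the top of the box, 41.5 mm from the dial's axis; the thin lines around the dial are a plain scale
- bottle_a: amber glass bottle with a white cap, 58 mm across, 140 mm high, a bystander; origin under its centre
- bottle_b: second amber glass bottle like the first, a bystander; origin under its centre
- jar_a: small glass paint jar with a white cap, 40 mm across, 45 mm high, a bystander; origin under its centre
- jar_b: second small paint jar like the first, a bystander between the task's things; origin under its centre
- tissues: tissue box 115 x 220 x 80 mm, a bystander; origin under its centre
- kit_tray: open shallow carton tray 220 x 300 x 40 mm with kit parts, a bystander; origin under its centre
- brush: paint brush 170 mm long lying on the bench, a bystander; origin at its middle, on the bench
Things that resemble listed ones, but are neither listed nor needed, are in the scene too. Of the things shaped like the panel, the grey one is meant. Leave any green look-alike of the easel alone.

How it is judged (in metres and radians):
At the end, for the whole second after the job is handed in: Panel released and at rest on the ledge, ribs outwards, clip up, within 0.15 rad of the rest's slope and line, its lower edge within about 9 mm of flat on the rest, 8 mm of the ledge and 28 mm of its middle; dial within 0.18 rad (10 degrees) of the thick mark; bystanders in place (angle between panel's own x axis and vertical between 1.9 and 2.25 rad and angle between panel's own z axis and vertical below 0.85 rad and angle between the z axis of panel and the z axis of easel_rest, either way round below 0.15 rad and x of panel in the frame of easel_rest between -0.002 and 0.012 m and y of panel in the frame of easel_rest between -0.028 and 0.028 m and z of panel in the frame of easel_rest between -0.003 and 0.008 m and linear speed of panel below 0.02 m/s and angular speed of panel below 0.2 rad/s and value of joint dial between 1.32 and 1.68 rad); the robot touches nothing.
It fails at once if a bystander (bottle, jar, tissue box, tray or brush) is moved more than 40 mm (distance of any of bottle_a, bottle_b, jar_a, jar_b, tissues, kit_tray, brush from where it was at the start of the episode above 0.04 m).
It also fails if it takes over 72 s, if anything falls off the work surface, if the arm or the gripper's body presses on something with over 40 N, if the wrist force passes 120 N, or if a joint passes its speed limit or range.

## Working session

There is one attempt and no reset: what is moved stays moved. The work goes in short steps, Python scripts to look and compute and a tool call to move; the robot and the scene stay as the last step left them, time stands still between calls to the robot, and variables do not carry over. Pictures are saved under pics/ and viewed, at most 10 in all, crops included, and the job is handed in when it is done.

Besides the shell and the picture viewer there is one more tool, called after ">>>" in YAML: its name, and indented under it one key for each argument. jog_arm: Moves the arm, as the interface text tells. Its arguments: {"type":"object","properties":{"moves":{"type":"array","items":{"type":"array","items":{"type":"array","items":{"type":"number"}}}},"grip_force":{"type":"number"}},"required":["moves"]}

```bash
mkdir -p pics; python3 - <<'E'
from bench import *
import cv2,numpy as np
np.set_printoptions(precision=3,suppress=True)
for c in ("side","top"):
    im=capture(c); cv2.imwrite(f"pics/{c}0.png",im[:,:,::-1])
    p=camera_params(c); print(c,p["camera_matrix"],p["R"],p["t"], -p["R"].T@p["t"])
    for th in ("panel","easel","airbox","dial","dial_mark","jar_a","bottle_a"):
        for r in trace(c,th)[:4]: 
            m=r["pixels"]; ys,xs=np.nonzero(m); print(c,th,round(r["confidence"],2),r["box"],len(xs),xs.mean().round(1),ys.mean().round(1))
s=state(); print(s, grasp_offset)
E
```

```text
side [[402.621   0.    281.107]
 [  0.    402.621 211.315]
 [  0.      0.      1.   ]] [[-0.826 -0.563  0.016]
 [-0.312  0.433 -0.845]
 [ 0.469 -0.704 -0.534]] [ 496.876  262.062 1060.485] [ -4.717 912.446 779.493]
side panel 0.86 [225.7, 304.0, 286.5, 334.9] 1316 257.5 318.1
side panel 0.77 [304.1, 275.4, 357.8, 302.3] 1010 326.1 289.6
side easel 0.71 [222.3, 225.4, 277.4, 270.8] 1163 249.7 254.0
side easel 0.71 [325.3, 153.5, 395.0, 198.3] 2127 362.9 174.1
side airbox 0.75 [279.4, 185.6, 319.6, 212.4] 731 301.4 198.9
side dial 0.51 [297.5, 185.6, 309.5, 197.2] 130 302.1 191.9
side dial_mark 0.84 [282.1, 184.9, 320.8, 210.7] 667 301.4 199.0
side jar_a 0.64 [278.0, 221.7, 294.7, 237.8] 152 288.4 229.8
side jar_a 0.6 [240.0, 211.6, 253.1, 231.3] 165 245.0 217.0
side bottle_a 0.83 [164.2, 241.8, 186.8, 289.9] 788 173.9 268.2
side bottle_a 0.81 [306.8, 154.2, 326.3, 194.4] 440 318.0 174.0
top [[391.326   0.    273.847]
 [  0.    391.326 205.694]
 [  0.      0.      1.   ]] [[-0.009 -1.    -0.007]
 [-0.993  0.009 -0.116]
 [ 0.116  0.005 -0.993]] [   0.97   593.484 1271.857] [ 442.429  -1
[... 635 characters left out ...]
.91 [146.8, 164.4, 170.0, 185.4] 366 158.8 174.0
top bottle_a 0.73 [366.5, 172.1, 388.7, 189.3] 386 377.8 182.7
top bottle_a 0.44 [325.3, 179.2, 342.7, 194.0] 165 333.4 188.3
top bottle_a 0.32 [211.2, 181.9, 244.6, 224.8] 695 228.4 205.1
{'clock': 0.8, 'qpos': array([-1.406,  0.527,  1.433,  0.   ,  1.181, -0.179]), 'qd': array([-0.001,  0.   ,  0.002, -0.002,  0.   , -0.001]), 'effort': array([ -0.   , -43.995, -17.698,   0.063,   0.05 ,  -0.   ]), 'tcp_pos': array([ 210.116, -588.616,  197.283]), 'ee_rot': array([3.095, 0.536, 0.   ]), 'force': array([ 0.26 , -0.264,  0.463]), 'torque': array([-0.071,  0.014,  0.015]), 'grasp_force': 0.0, 'finger_gap': 86.88996607687446} 18.700000000000003
```

View pics/side0.png

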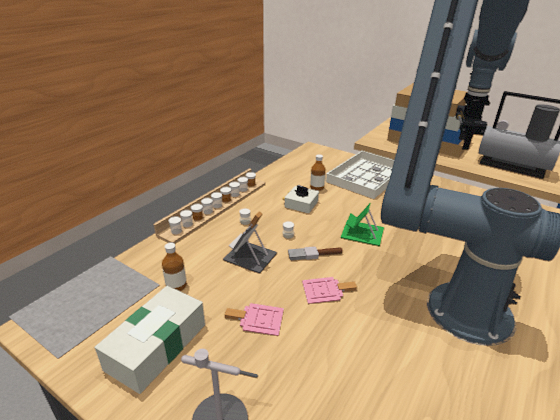

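View pics/top0.png

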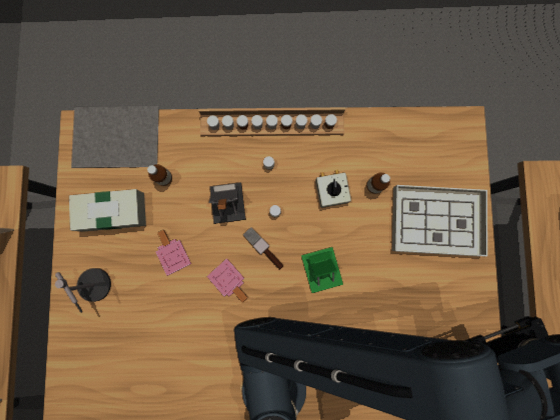

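The side picture shows the dark easel at about (250,250) with the grey panel leaning on it. The airbox is at (301,199), with jars at (288,229) and (245,215). In the top picture the easel is at (228,204), the airbox at (333,190) and the near jar at (275,211). I'll zoom in on both to get their yaws.

```bash
cat > h.py <<'E'
from bench import *
import cv2,numpy as np
from scipy.spatial.transform import Rotation as Ro
np.set_printoptions(precision=3,suppress=True)
def proj(c,X):
    p=camera_params(c); X=np.atleast_2d(X); q=X@p["R"].T+p["t"]; q=q@p["camera_matrix"].T; return q[:,:2]/q[:,2:]
def ray(c,uv,z):
    p=camera_params(c); C=-p["R"].T@p["t"]; d=p["R"].T@np.linalg.solve(p["camera_matrix"],[uv[0],uv[1],1]); return C+d*(z-C[2])/d[2]
def crop(c,im,x,y,w=66,h=50,s=6): return cv2.resize(im[y:y+h,x:x+w],None,fx=s,fy=s,interpolation=cv2.INTER_CUBIC)
E
python3 - <<'E'
from h import *
t=cv2.imread("pics/top0.png");s=cv2.imread("pics/side0.png")
o=np.vstack([np.hstack([crop(0,t,196,178),crop(0,t,300,164)]),np.hstack([crop(0,s,215,205,66,66*50//66+18,)[:300*68//50],crop(0,s,268,170,66,68)])])
o=cv2.resize(o,(792,min(600,o.shape[0]))) if o.shape[0]<=600 else cv2.resize(o,(int(792*600/o.shape[0]),600))
cv2.imwrite("pics/z0.png",o);print(o.shape)
print(ray("top",(228.9,204.5),50),ray("top",(333.3,188.2),73),ray("top",(332.4,188.9),45))
E
```

```text
(600, 671, 3)
[597.03  143.847  50.   ] [ 644.427 -198.503   73.   ] [ 646.594 -199.61    45.   ]
```

View pics/z0.png

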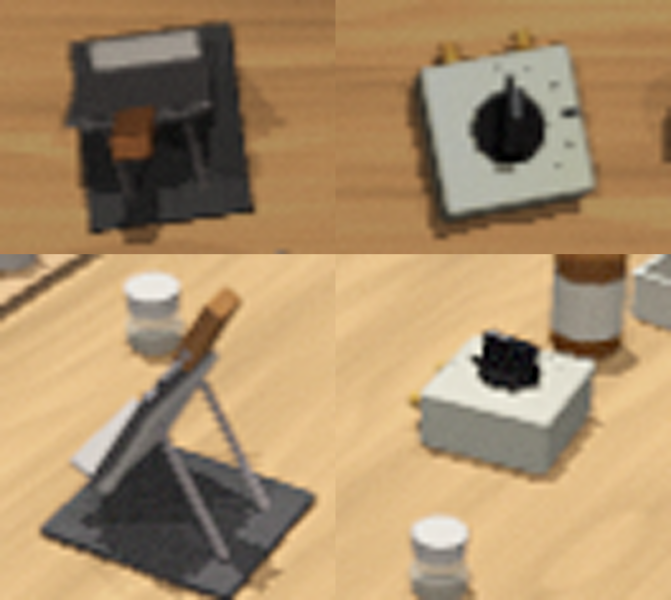

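The top crop shows the box turned slightly anticlockwise. The thick mark is on its right at about (345.7,186.2) px and the pointer points roughly up. The easel is turned a little, with the clip at about (222,204). The side crop confirms that the panel leans plain face out and the jar stands clear.

```bash
python3 - <<'E'
from h import *
from scipy.optimize import least_squares
def fit(hx,hy,z,obs,g):
    def f(v):
        c,s=np.cos(v[2]),np.sin(v[2]);r=[]
        for cam,(sx,sy),uv in obs:
            a,b=sx*hx,sy*hy
            r+=list(proj(cam,[v[0]+c*a-s*b,v[1]+s*a+c*b,z])[0]-uv)
        return np.array(r)
    q=least_squares(f,g,x_scale=[100,100,1]); print(q.x,q.fun); return q.x
# +x up in top image, +y left
E=fit(65,55,8,[("top",(1,-1),(241.3,182.9)),("top",(-1,-1),(245.8,219.5)),("top",(-1,1),(214.1,223.3)),
 ("side",(1,1),(223.3,259.9)),("side",(-1,1),(261.5,272.5)),("side",(-1,-1),(277,252.8))],[600,140,.15])
A=fit(50,50,45,[("top",(1,1),(316.9,177.4)),("top",(1,-1),(345.5,172.9)),("top",(-1,-1),(350.6,200.8)),("top",(-1,1),(321.9,205.9)),
 ("side",(1,1),(284.5,199.1)),("side",(-1,1),(309.7,204.3)),("side",(-1,-1),(319,191.3))],[645,-200,.17])
np.save("E.npy",E);np.save("A.npy",A)
Rz=lambda a:Ro.from_euler('z',a)
def P(x,y,z): # rest frame->world
    return Rz(E[2]).apply(Ro.from_euler('y',-.5).apply([x,y,z])+[30,0,38])+[E[0],E[1],0]
print("clip",P(6,0,122),"corner",P(0,0,0),"rest top",P(0,0,75))
t=cv2.imread("pics/top0.png");s=cv2.imread("pics/side0.png")
def ov(im,cam,x,y,w,h,k,pts):
    o=cv2.resize(im[y:y+h,x:x+w],None,fx=k,fy=k,interpolation=cv2.INTER_CUBIC)
    for p,col in pts:
        u=(proj(cam,p)[0]-[x,y]+.5)*k; cv2.circle(o,tuple(np.int32(u)),2,col,-1)
    return o
R,G,B=(0,0,255),(0,255,0),(255,100,0)
pe=[(P(6,0,122),R),(P(6,0,145),R),(P(6,45,0),G),(P(6,-45,0),G),(P(0,35,0),B),(P(26,35,0),B),(P(26,-35,0),B),(P(6,45,90),G),(P(6,-45,90),G)]
def D(r,a,z): b=A[2]-a; return [A[0]+r*np.cos(b),A[1]+r*np.sin(b),z]
pa=[(D(41.5,1.5,47),R)]+[(D(r,a,76),c) for r in(22,34,-22) for a,c in((0,G),(.2,B))]
o=np.vstack([np.hstack([ov(t,"top",200,172,45,55,8,pe),ov(t,"top",308,166,45,55,8,pa)]),]) 
o2=np.hstack([ov(s,"side",215,205,65,70,5,pe)[:160*2],ov(s,"side",275,180,50,64,5,pa)])
o2=np.pad(o2,((0,0),(0,max(0,o.shape[1]-o2.shape[1])),(0,0)))[:,:720] if o2.shape[1]<720 else o2[:,:720]
o=np.vstack([o,o2]); k=600/o.shape[0]; cv2.imwrite("pics/z1.png",cv2.resize(o,None,fx=k,fy=k,interpolation=cv2.INTER_AREA))
E
```

```text
[606.521 155.612   0.134] [-0.895 -0.549 -0.33   0.25  -0.766  1.063 -0.118 -1.08  -0.545 -0.426
  1.176 -1.507]
[ 645.3   -202.275    0.162] [-1.231 -0.185 -0.371 -0.731  0.294  0.633 -0.722  0.655 -0.16  -2.377
  0.322 -1.215  0.851 -0.606]
clip [583.504 152.513 147.942] corner [636.253 159.615  38.   ] rest top [600.617 154.817 103.819]
```

View pics/z1.png

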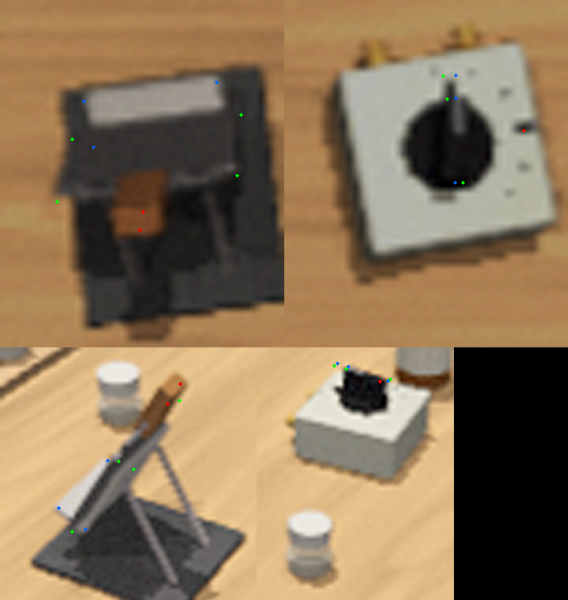

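Both fits look good. I'll do the dial first, since it's nearer: move above it with the fingers partly closed.

>>> jog_arm:
  moves:
    - [[30,-12,0,0,40],[30,-12,0,0,40],[30,-12,0,0,40],[30,-12,0,0,40],[30,-12,0,0,40],[30,-12,0,0,40],[30,-12,0,0,40],[30,-12,0,0,40],[30,-12,0,0,40],[30,-12,0,0,40],[30,-12,0,0,40],[30,-12,0,0,40],[30,-12,0,0,40],[30,-12,0,0,40],[30,-12,0,0,40],[30,-12,0,0,40],[30,-12,0,0,40],[30,-12,0,0,40],[0,0,20,0.1,40],[0,0,20,0.1,40]]
  grip_force: 15

```text
clock: 2.47
tcp_pos: [648.9, -202.2, 158.3]
ee_rot: [3.131, 0.222, 0.007]
force: [-0.0, -0.5, -1.1]
finger_gap: 39.8
grasp_force: 0.0
```

```bash
cat >> h.py <<'E'
def tool(tx,ty,tz,tpsi):
    """print the shift in tool axes (turn made last) to TCP target"""
    s=state(); M=Ro.from_rotvec(s["ee_rot"]).as_matrix(); psi=np.arctan2(M[1,0],M[0,0])
    d=M.T@(np.array([tx,ty,tz])-s["tcp_pos"])
    print("t",s["clock"],"tcp",s["tcp_pos"],"psi",round(psi,3),"q6",s["qpos"][5].round(3),"gap",round(s["finger_gap"],1),"F",s["force"],"gf",s["grasp_force"],"\n shift",d.round(1),"turn",((psi-tpsi+np.pi)%(2*np.pi)-np.pi).round(3))
E
python3 - <<'E'
from h import *
A=np.load("A.npy"); tool(A[0],A[1],55,.06)
cv2.imwrite("pics/t1.png",crop(0,capture("top")[:,:,::-1],270,150,100,75,8)); 
E
```

```text
t 2.4667 tcp [ 648.925 -202.216  158.294] psi 0.142 q6 0.963 gap 39.8 F [-0.005 -0.498 -1.066] gf 0.0 
 shift [ -4.   -0.7 103.3] turn 0.082
```

>>> jog_arm:
  moves:
    - [[-4,0,13,0.04,40],[0,0,15,0.04,40],[0,0,15,0,40],[0,0,15,0,40],[0,0,15,0,40],[0,0,15,0,40],[0,0,10,0,40],[0,0,5,0,40],[0,0,0,0,40],[0,0,0,0,8],[0,0,0,0,8],[0,0,0,0,8],[0,0,0,0,8],[0,0,0,0,8],[0,0,0,0,8]]

```text
clock: 3.77
tcp_pos: [642.3, -204.3, 54.7]
ee_rot: [3.14, 0.099, 0.001]
force: [-0.1, 0.3, 0.7]
finger_gap: 11.1
grasp_force: 0.0
```

```bash
python3 - <<'E'
from h import *
A=np.load("A.npy"); tool(A[0],A[1],55,A[2]-1.5)
E
```

```text
t 3.7667 tcp [ 642.31  -204.284   54.701] psi 0.063 q6 1.034 gap 11.1 F [-0.104  0.345  0.654] gf 0.0 
 shift [ 3.1 -1.8 -0.3] turn 1.401
```

>>> jog_arm:
  moves:
    - [[0,0,0,0,8],[0,0,0,0,8],[0,0,0,0,8]]

```text
clock: 4.02
tcp_pos: [642.1, -204.2, 54.3]
ee_rot: [-3.14, -0.099, 0.0]
force: [0.3, 0.8, -0.6]
finger_gap: 8.1
grasp_force: 0.0
```

```bash
python3 - <<'E'
from h import *
A=np.load("A.npy"); tool(A[0],A[1],55,A[2]-1.5)
im=capture("side")[:,:,::-1]; cv2.imwrite("pics/s2.png",crop(0,im,260,140,80,80,7))
E
```

```text
t 4.0167 tcp [ 642.101 -204.216   54.268] psi 0.063 q6 1.035 gap 8.1 F [ 0.34   0.794 -0.616] gf 0.0 
 shift [ 3.3 -1.7 -0.7] turn 1.401
```

View pics/s2.png

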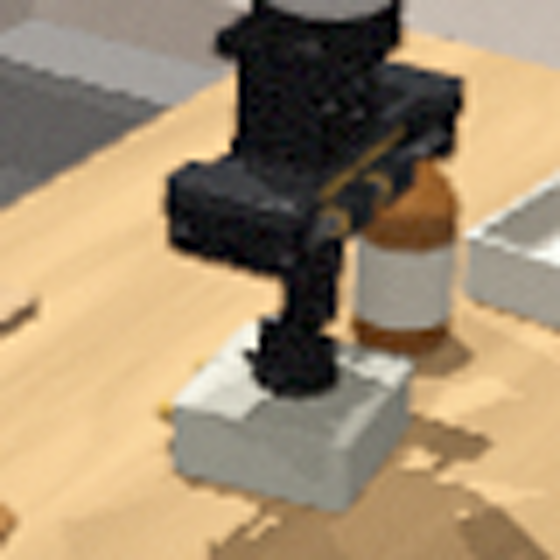

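The picture shows the gripper over the dial with its body along y, clear of the bottle. But the gap passed 13 mm with no grip force. I'll close fully to see whether anything is between the pads.

>>> jog_arm:
  moves:
    - [[0,0,0,0,0],[0,0,0,0,0],[0,0,0,0,0],[0,0,0,0,0],[0,0,0,0,0],[0,0,0,0,0]]

```text
clock: 4.57
tcp_pos: [642.1, -204.2, 54.2]
ee_rot: [3.14, 0.099, -0.0]
force: [-0.6, 0.4, 0.3]
finger_gap: 0.5
grasp_force: 0.0
```

```bash
python3 - <<'E'
from h import *
A=np.load("A.npy"); tool(A[0],A[1],55,A[2]-1.5); print(state()["torque"])
im=capture("top")[:,:,::-1]; cv2.imwrite("pics/t2.png",crop(0,im,296,150,80,60,8))
E
```

```text
t 4.5667 tcp [ 642.117 -204.24    54.244] psi 0.063 q6 1.035 gap 0.5 F [-0.604  0.389  0.297] gf 0.0 
 shift [ 3.3 -1.8 -0.8] turn 1.401
[ 0.075  0.045 -0.05 ]
```

View pics/t2.png

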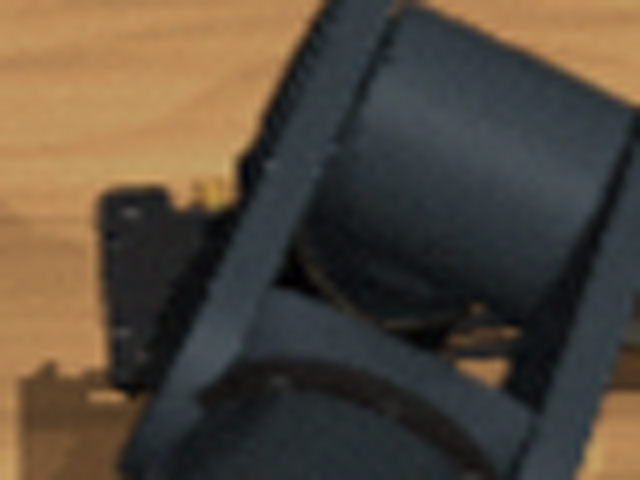

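The picture is mostly the arm's own link, so the fingertips don't show. I'll compare the dial's silhouette in the side image with the projected TCP numerically.

```bash
python3 - <<'E'
from h import *
A=np.load("A.npy")
print("tcp z54",proj("side",[642,-204,54]),"z73",proj("side",[642,-204,73]),"z105",proj("side",[642,-204,105]))
for nm,X in dict(axis51=[*A[:2],51],axis76=[*A[:2],76],boxtop=[*A[:2],45]).items(): print(nm,proj("side",X),proj("top",X))
s0=cv2.imread("pics/side0.png").astype(int); s2=capture("side")[:,:,::-1].astype(int)
t0=cv2.imread("pics/top0.png")
f=lambda im:"\n".join(" ".join("%3d"%v for v in r) for r in im[176:204,290:320].sum(2)//3)
print(f(s0));print();print(f(s2))
g=t0.astype(int).sum(2)//3
print();print("\n".join(" ".join("%3d"%v for v in r) for r in g[172:206,318:350]))
E
```

```text
tcp z54 [[303.471 191.606]] z73 [[303.711 187.057]] z105 [[304.123 179.254]]
axis51 [[302.421 192.245]] [[333.474 188.992]]
axis76 [[302.727 186.262]] [[334.59  187.775]]
boxtop [[302.348 193.665]] [[333.213 189.277]]
177 177 178 181 182 184 183 183 185 185 186 185 186 190 189 192 191 189 189 187 164 129 136 142 143 140 137 138 139 131
177 179 182 186 184 181 181 182 184 186 186 188 191 191 191 190 189 185 185 184 160 127 134 138 139 141 146 150 146 147
177 183 184 179 178 180 185 187 188 188 191 191 190 187 187 184 183 184 187 185 164 128 133 136 141 138 145 145 147 144
184 182 179 179 184 185 187 188 188 188 188 185 182 184 185 186 186 187 188 185 162 128 131 139 140 142 145 144 145 145
181 181 181 184 184 187 185 186 186 187 186 186 186 186 188 188 190 191 189 184 157 132 135 137 140 141 144 148 142 142
179 182 185 183 183 182 186 186 186 184 189 188 190 191 190 189 191 189 184 176 149 132 135 140 142 143 144 146 141 145
185 186 182 182 186 186 187 186 188 189 191 190 188 191 190 189 188 183 182 175 146 131 132 138 140 144 147 147 141 141
182 181 180 184 188 189 190 190 194 192 19
[... 9491 characters left out ...]
 175 176 176 175 175 173 175 174 175 174 172 175 175 172 165
 53  53  50 128 170 179 176 175 175 177 178 177 176 178 176 176 176 174 174 175 176 174 176 175 175 174 162 156 150 134 113  98
 73  54  50 122 168 175 176 177 178 176 175 177 178 177 177 176 173 175 177 175 168 155 148 138 120 100  81  75  73  64  71  94
 84  56  50 111 164 178 177 176 176 175 177 178 175 175 171 161 155 147 131 112  89  76  71  69  57  54  50  50  54  67 111 131
 87  59  55  86 154 178 176 177 174 169 161 153 139 118  93  83  76  70  63  58  52  51  49  62  68  72  76  74  76  77 119 134
 89  62  52  59 133 156 144 123 102  86  75  74  69  59  54  49  49  55  64  68  71  69  70  71  74  77  75  76  76  79 118 135
```

Position and bar both look right in the image, so the gap and force sensors may be misreading. I'll test with a small turn.

>>> jog_arm:
  moves:
    - [[0,0,0,0.12,0],[0,0,0,0.12,0],[0,0,0,0.12,0],[0,0,0,0,0]]

```text
clock: 5.0
tcp_pos: [642.1, -204.3, 54.3]
ee_rot: [3.106, -0.468, 0.0]
force: [0.1, 0.2, 0.3]
finger_gap: 0.4
grasp_force: 0.0
```

```bash
python3 - <<'E'
from h import *
A=np.load("A.npy"); tool(A[0],A[1],55,A[2]-1.5); print(state()["torque"])
s2=capture("side")[:,:,::-1]
cv2.imwrite("pics/s3.png",np.hstack([cv2.resize(i[172:202,285:322],None,fx=10,fy=10,interpolation=cv2.INTER_CUBIC) for i in(cv2.imread("pics/side0.png"),s2)]))
E
```

```text
t 5.0 tcp [ 642.131 -204.259   54.258] psi -0.299 q6 1.397 gap 0.4 F [0.148 0.197 0.286] gf 0.0 
 shift [ 2.4 -2.8 -0.7] turn 1.039
[0.074 0.036 0.012]
```

View pics/s3.png

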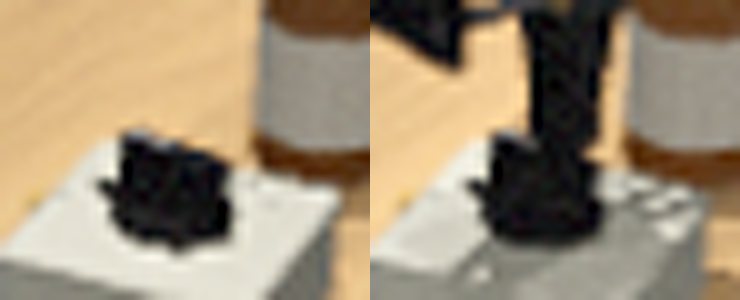

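The bar didn't move: the fingers seem to stand above or behind it rather than around it. I'll raise the tool and compare the visible tip with the pose reading.

>>> jog_arm:
  moves:
    - [[0,0,-20,-0.12,0],[0,0,-20,-0.12,0],[0,0,-20,-0.12,0],[0,0,0,0,0]]

```text
clock: 5.38
tcp_pos: [645.1, -205.5, 118.7]
ee_rot: [3.136, 0.108, 0.012]
force: [0.3, 0.4, 0.9]
finger_gap: 0.5
grasp_force: 0.0
```

```bash
python3 - <<'E'
from h import *
s=state();print(s["tcp_pos"],s["ee_rot"],s["finger_gap"])
T=s["tcp_pos"];im=capture("side")[:,:,::-1].copy()
k=10;o=cv2.resize(im[140:200,270:340],None,fx=k,fy=k,interpolation=cv2.INTER_CUBIC)
def dot(X,c):
    u=(proj("side",X)[0]-[270,140]+.5)*k; cv2.circle(o,tuple(np.int32(u)),5,c,-1); print(u)
dot(T,(0,0,255)); dot(T+[0,0,19],(0,255,0)); dot(T+[0,0,70],(255,0,255)); dot(T+[0,95,70],(255,255,0)); dot(T+[0,-95,70],(0,255,255))
cv2.imwrite("pics/s4.png",o)
E
```

```text
[ 645.074 -205.546  118.712] [3.136 0.108 0.012] 0.5201651136229438
[342.957 359.612]
[345.433 311.974]
[352.258 180.709]
[203.393 277.623]
[487.614  92.589]
```

View pics/s4.png

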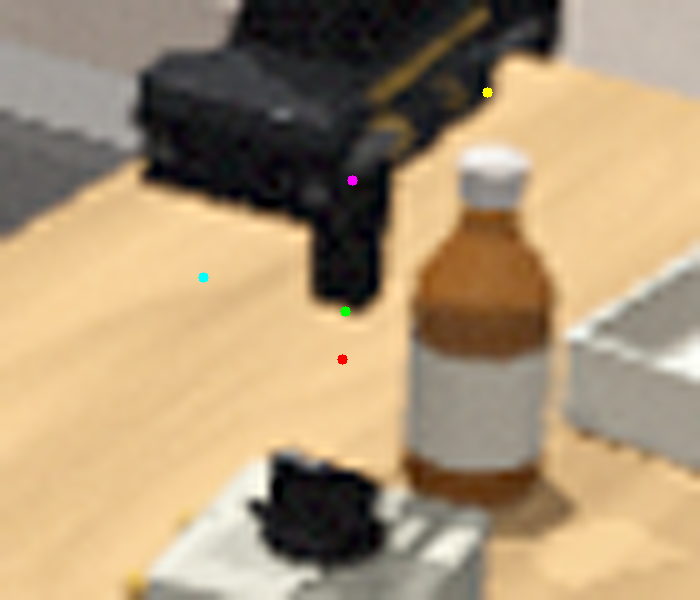

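The real fingertip is about 22–26 mm above the reported TCP, while x and y match, so I'll aim about 24 mm lower in z. Reopen and grip the bar.

>>> jog_arm:
  moves:
    - [[0,-3,0,0,40],[0,0,0,0,40],[0,0,0,0,40],[0,0,0,0,40],[0,0,0,0,40],[0,0,15,0,40],[0,0,15,0,40],[0,0,15,0,40],[0,0,15,0,40],[0,0,10,0,40],[0,0,10,0,40],[0,0,5,0,40],[0,0,0,0,8],[0,0,0,0,8],[0,0,0,0,8],[0,0,0,0,8],[0,0,0,0,8],[0,0,0,0,8],[0,0,0,0,8],[0,0,0,0,8]]

```text
clock: 7.1
tcp_pos: [643.5, -205.1, 30.3]
ee_rot: [3.134, 0.099, 0.006]
force: [1.1, -7.4, -2.2]
finger_gap: 12.8
grasp_force: 14.9
```

```bash
python3 - <<'E'
from h import *
A=np.load("A.npy"); tool(A[0],A[1],34,A[2]-1.5); print(state()["torque"])
E
```

```text
t 7.1 tcp [ 643.537 -205.098   30.278] psi 0.063 q6 1.039 gap 12.8 F [ 1.083 -7.38  -2.173] gf 14.929979145526886 
 shift [ 2.  -2.7 -3.7] turn 1.401
[-1.147 -0.024 -0.052]
```

Gripped (12.8 mm, 15 N). Turn clockwise by 1.4 rad.

>>> jog_arm:
  moves:
    - [[0,1,0,0.1,8],[0,0,0,0.1,8],[0,0,0,0.1,8],[0,0,0,0.1,8],[0,0,0,0.1,8],[0,0,0,0.1,8],[0,0,0,0.1,8],[0,0,0,0.1,8],[0,0,0,0.1,8],[0,0,0,0.1,8],[0,0,0,0.1,8],[0,0,0,0.1,8],[0,0,0,0.1,8],[0,0,0,0.1,8],[0,0,0,0,8]]

```text
clock: 8.35
tcp_pos: [648.3, -198.8, 30.3]
ee_rot: [-2.452, 1.947, -0.013]
force: [13.8, 10.1, -4.3]
finger_gap: 12.8
grasp_force: 15.0
```

```bash
python3 - <<'E'
from h import *
A=np.load("A.npy"); tool(A[0],A[1],34,A[2]-1.5); print(state()["torque"],state()["qpos"])
E
```

```text
t 8.35 tcp [ 648.341 -198.813   30.281] psi -1.342 q6 2.44 gap 12.8 F [13.807 10.101 -4.308] gf 15.003641992807388 
 shift [ 2.7  3.7 -3.8] turn -0.004
[ 1.768 -1.918  0.054] [-0.466  0.794  1.417  0.011  0.921  2.44 ]
```

The dial's at the target yaw. The grip was a few mm off the dial's axis and left some side load, so I'll relax that, then open and rise.

>>> jog_arm:
  moves:
    - [[-2,-2.5,0,0,8],[-2,-2.5,0,0,8],[0,0,0,0,8],[0,0,0,0,40],[0,0,0,0,40],[0,0,0,0,40],[0,0,0,0,40],[0,0,0,0,40],[0,0,-10,0,40],[0,0,-20,0,40],[0,0,-30,0,40],[0,0,-30,0,40],[0,0,-30,0,40],[0,0,-30,0,40],[0,0,-20,0,40],[0,0,0,0,40]]

```text
clock: 9.68
tcp_pos: [649.1, -198.6, 206.2]
ee_rot: [-2.463, 1.946, -0.018]
force: [0.4, -0.1, 0.8]
finger_gap: 40.0
grasp_force: 0.0
```

```bash
python3 - <<'E'
from h import *
E=np.load("E.npy"); 
def P(x,y,z): return Ro.from_euler('z',E[2]).apply(Ro.from_euler('y',-.5).apply([x,y,z])+[30,0,38])+[E[0],E[1],0]
c=P(6,0,126); print(c); tool(c[0],c[1],250,E[2])
im=capture("side")[:,:,::-1].astype(int); print("\n".join(" ".join("%3d"%v for v in r) for r in (im.sum(2)//3)[180:200,290:325]))
E
```

```text
[581.603 152.258 151.452]
t 9.6833 tcp [ 649.143 -198.634  206.248] psi -1.337 q6 2.447 gap 40.0 F [ 0.431 -0.108  0.776] gf 0.0 
 shift [-356.7  -16.   -46.3] turn -1.471
192 190 190 198 197 199 199 198 198 199 199 199 198 199 200 201 201 203 201 195 169 131 137 138 143 142 147 150 146 149 149 147 145 140 145
190 195 198 196 196 196 199 200 200 198 199 203 203 202 204 202 203 202 196 189 159 128 136 142 138 146 149 149 147 149 144 149 143 138 153
195 198 194 195 196 199 200 199 202 202 202 202 205 205 205 205 202 195 194 189 158 134 134 142 140 145 146 145 146 149 149 147 146 139 153
197 191 192 197 202 200 202 203 205 204 204 205 200 200 201 198 193 194 195 187 154 132 137 139 142 146 149 148 150 145 148 148 143 137 158
192 197 199 202 200 202 202 201 204 205 206 205 175 119 150 170 192 194 197 179 139 132 140 141 140 146 147 147 148 151 148 150 146 138 163
197 202 201 194 184 190 191 189 192 201 206 176 125 156  73  95 162 181 177 162 106  93 126 140 145 145 150 148 146 148 152 147 142 123 142
200 203 193 187 201 211 210 207 191 180 172 106 119 139  28 101 163 179 178 158  79  54 
[... 1171 characters left out ...]

218 164 168 171 169 172 156  80  48  17  10  21  22  19  10  17  29 106 202 237 232 229 231 233 231 216 164 106 137 166 170 171 174 175 181
216 169 173 171 170 175 177 165 136 137 115  60  62  76  86  99 109 190 236 231 234 233 232 234 223 178 112 112 136 164 172 173 178 182 186
149 159 171 169 169 172 171 169 198 234 209 142 151 157 182 179 176 171 166 197 231 234 233 227 189 120 116 112 138 170 177 180 183 186 188
159 155 157 156 159 162 169 169 170 169 172 171 173 170 172 168 171 169 167 175 208 231 226 198 132 117 115 116 146 181 180 183 188 188 190
149 146 156 163 159 159 158 157 158 154 154 155 153 155 153 160 170 166 167 204 218 165 167 155 112 114 115 108 150 182 184 189 188 191 191
```

Next, over the clip.

>>> jog_arm:
  moves:
    - [[-30,-1,0,0,60],[-30,-1,0,0,60],[-30,-1,0,0,60],[-30,-1,0,0,60],[-30,-1,0,0,60],[-30,-1,0,0,60],[-30,-1,0,0,60],[-30,-1,0,0,60],[-30,-1,0,0,60],[-30,-1,0,0,60],[-30,-1,0,0,60],[-26,-4,0,0,60],[0,0,0,-0.12,60],[0,0,0,-0.12,60],[0,0,0,-0.12,60],[0,0,0,-0.12,60],[0,0,0,-0.12,60],[0,0,0,-0.12,60],[0,0,0,-0.12,60],[0,0,0,-0.12,60]]

```text
clock: 11.4
tcp_pos: [576.0, 127.5, 198.5]
ee_rot: [-3.059, 0.51, 0.01]
force: [-0.3, 0.5, -0.4]
finger_gap: 59.9
grasp_force: 0.0
```

>>> jog_arm:
  moves:
    - [[0,0,0,-0.12,60],[0,0,0,-0.12,60],[0,0,0,-0.12,60],[0,0,0,-0.12,60],[0,0,0,-0.03,60],[0,0,0,0,60],[0,0,0,0,60]]

```text
clock: 11.98
tcp_pos: [576.1, 127.7, 198.6]
ee_rot: [-3.09, -0.268, -0.006]
force: [0.3, 0.3, 0.6]
finger_gap: 60.0
grasp_force: 0.0
```

```bash
python3 - <<'E'
from h import *
E=np.load("E.npy"); A=np.load("A.npy"); tool(582.5,151,111,E[2]); print(state()["qpos"])
T=state()["tcp_pos"]
im=capture("side")[:,:,::-1].copy(); tp=capture("top")[:,:,::-1].copy()
k=6;o=cv2.resize(im[160:250,215:300],None,fx=4,fy=6,interpolation=cv2.INTER_CUBIC)
o=cv2.resize(im[150:250,215:295],None,fx=6,fy=6,interpolation=cv2.INTER_CUBIC)[:600]
for X,c in((T,(0,0,255)),(T+[0,0,24],(0,255,0))):
    u=(proj("side",X)[0]-[215,150]+.5)*6; cv2.circle(o,tuple(np.int32(u)),4,c,-1)
a=cv2.resize(tp[166:212,310:356],(300,300),interpolation=cv2.INTER_CUBIC)
for ang,c in((1.5,(0,255,0)),):
  for r in(30,36):
    b=A[2]-ang; u=(proj("top",[A[0]+r*np.cos(b),A[1]+r*np.sin(b),70])[0]-[310,166]+.5)*300/46; cv2.circle(a,tuple(np.int32(u)),2,c,-1)
cv2.imwrite("pics/s5.png",np.hstack([o,np.pad(a,((0,300),(0,0),(0,0)))]))
E
```

```text
t 11.9833 tcp [576.062 127.652 198.626] psi 0.173 q6 1.385 gap 60.0 F [0.322 0.286 0.578] gf 0.0 
 shift [  9.7 -18.4  88.5] turn 0.039
[0.006 0.475 1.529 0.044 1.137 1.385]
```

View pics/s5.png

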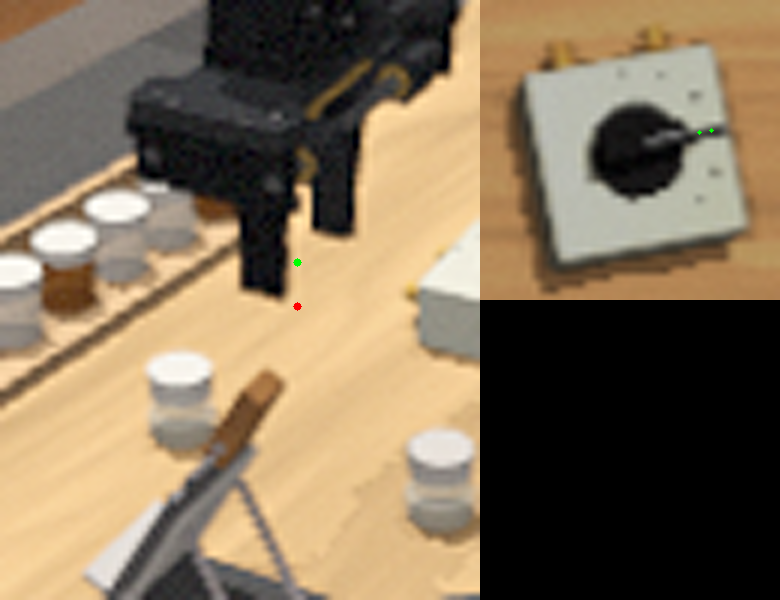

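The left panel shows the fingers' midpoint at the green dot (reported TCP + 24 mm), so that z offset is confirmed. On the right the dial's pointer stands at the thick mark. Now I'll descend on the clip.

>>> jog_arm:
  moves:
    - [[9,-19,0,0,60],[0,0,0,0.04,60],[0,0,15,0,60],[0,0,20,0,60],[0,0,20,0,60],[0,0,15,0,60],[0,0,10,0,60],[0,0,8,0,60],[0,0,0,0,60],[0,0,0,0,60]]

```text
clock: 12.92
tcp_pos: [582.2, 151.8, 112.1]
ee_rot: [-3.095, -0.208, -0.007]
force: [-0.3, -0.7, -0.5]
finger_gap: 60.1
grasp_force: 0.0
```

>>> jog_arm:
  moves:
    - [[0,0,0,0,18],[0,0,0,0,18],[0,0,0,0,18],[0,0,0,0,18],[0,0,0,0,18],[0,0,0,0,18],[0,0,0,0,18],[0,0,0,0,18],[0,0,0,0,18],[0,0,0,0,18]]
  grip_force: 12

```text
clock: 13.75
tcp_pos: [582.0, 151.7, 112.2]
ee_rot: [-3.095, -0.209, -0.007]
force: [-0.2, 0.1, 2.2]
finger_gap: 24.2
grasp_force: 12.0
```

```bash
python3 - <<'E'
from h import *
tool(582,151.5,111,.134)
E
```

```text
t 13.75 tcp [581.991 151.676 112.232] psi 0.135 q6 1.455 gap 24.2 F [-0.217  0.061  2.235] gf 12.00028076071959 
 shift [-0.   0.2  1.2] turn 0.001
```

Clip gripped centrally. Lift it, then measure the panel's tilt in the grip by model matching.

>>> jog_arm:
  moves:
    - [[0,0,-8,0,18],[0,0,-15,0,18],[0,0,-20,0,18],[0,0,-20,0,18],[0,0,-20,0,18],[0,0,-15,0,18],[0,0,-7,0,18],[0,0,0,0,18],[0,0,0,0,18],[0,0,0,0,18]]

```text
clock: 14.58
tcp_pos: [580.8, 147.6, 215.7]
ee_rot: [-3.094, -0.209, -0.003]
force: [0.7, 0.1, -0.9]
finger_gap: 23.9
grasp_force: 12.0
```

```bash
cat >> h.py <<'E'
def mask(cam,theta,psi_o,c,zg=130,hw=45):
    """panel silhouette; c = clip grip point, theta = tilt of panel z from vertical towards outward yaw psi_o"""
    o=np.array([np.cos(psi_o),np.sin(psi_o),0]);y=np.array([-o[1],o[0],0]);u=np.array([0,0,1.])
    pz=np.cos(theta)*u+np.sin(theta)*o; px=np.cross(y,pz); m=np.zeros((420,560),np.uint8)
    for (w,z0,z1,t) in((hw,0,90,3.5),(33,90,100,3),(12,93,145,7)):
        Q=np.array([c+px*a*t+y*b*w+pz*(z-zg) for a in(-1,1) for b in(-1,1) for z in(z0,z1)])
        cv2.fillConvexPoly(m,cv2.convexHull(np.round(proj(cam,Q)*16).astype(np.int32)),1,shift=4)
    return m.astype(bool)
def tilt(cam,psi_o,hi=None,thr=.0):
    T=state()["tcp_pos"]; c=T+[0,0,43]; capture(cam)
    for r in trace(cam,"panel")[:4]:
        M=r["pixels"]; best=[]
        for th in np.arange(-.9,.91,.05):
            m=mask(cam,th,psi_o,c); best.append(((m&M).sum()/(m|M).sum(),th))
        b=max(best); print(cam,"conf",round(r["confidence"],2),r["box"],"IoU",round(b[0],2),"theta",round(b[1],2))
E
python3 - <<'E'
from h import *
tool(582,151.5,216,.134); tilt("side",.134); tilt("top",.134)
E
```

```text
t 14.5833 tcp [580.819 147.613 215.702] psi 0.135 q6 1.46 gap 23.9 F [ 0.749  0.139 -0.915] gf 11.99973707087338 
 shift [ 1.7 -3.7 -0.1] turn 0.001
side conf 0.94 [302.3, 274.5, 357.7, 303.2] IoU 0.0 theta 0.9
side conf 0.79 [226.0, 302.2, 283.3, 335.2] IoU 0.0 theta 0.9
side conf 0.66 [239.3, 208.9, 252.3, 225.6] IoU 0.18 theta -0.3
side conf 0.53 [233.9, 179.2, 261.8, 219.7] IoU 0.53 theta -0.5
top conf 0.72 [223.3, 261.3, 244.7, 301.2] IoU 0.0 theta 0.9
top conf 0.6 [159.7, 231.8, 171.9, 273.7] IoU 0.0 theta 0.9
```

Still tilted about −0.5 rad and held firmly. Now the half turn, in two calls.

>>> jog_arm:
  moves:
    - [[0,0,0,-0.06,18],[0,0,0,-0.12,18],[0,0,0,-0.12,18],[0,0,0,-0.12,18],[0,0,0,-0.12,18],[0,0,0,-0.12,18],[0,0,0,-0.12,18],[0,0,0,-0.12,18],[0,0,0,-0.12,18],[0,0,0,-0.12,18],[0,0,0,-0.12,18],[0,0,0,-0.12,18],[0,0,0,-0.12,18],[0,0,0,-0.12,18],[0,0,0,-0.12,18],[0,0,0,-0.12,18]]

```text
clock: 16.12
tcp_pos: [581.6, 147.6, 216.3]
ee_rot: [-1.685, -2.626, -0.053]
force: [0.5, -0.5, -0.8]
finger_gap: 24.3
grasp_force: 12.0
```

>>> jog_arm:
  moves:
    - [[0,0,0,-0.12,18],[0,0,0,-0.12,18],[0,0,0,-0.12,18],[0,0,0,-0.12,18],[0,0,0,-0.12,18],[0,0,0,-0.12,18],[0,0,0,-0.12,18],[0,0,0,-0.12,18],[0,0,0,-0.12,18],[0,0,0,-0.12,18],[0,0,0,-0.06,18],[0,0,0,-0.02,18],[0,0,0,0,18]]

```text
clock: 17.2
tcp_pos: [581.6, 147.6, 216.5]
ee_rot: [-0.208, 3.131, 0.063]
force: [0.7, 0.3, -1.5]
finger_gap: 23.9
grasp_force: 12.0
```

```bash
python3 - <<'E'
from h import *
E=np.load("E.npy"); o=np.array([np.cos(E[2]),np.sin(E[2])])
c=np.array([636.25,159.6])+o*62; print("target",c)
tool(c[0],c[1],150,E[2]+np.pi); tilt("side",E[2])
E
```

```text
target [697.696 167.872]
t 17.2 tcp [581.647 147.619 216.476] psi -3.009 q6 -1.68 gap 23.9 F [ 0.703  0.269 -1.523] gf 11.999235302209854 
 shift [-117.3    2.1   67.3] turn -0.001
side conf 0.87 [258.0, 180.3, 283.7, 231.9] IoU 0.78 theta 0.55
side conf 0.64 [226.4, 303.7, 284.1, 335.6] IoU 0.0 theta 0.9
side conf 0.63 [303.7, 276.7, 357.1, 305.2] IoU 0.0 theta 0.9
```

Flipped, with the ribs now facing away from the robot and the panel tilted about +0.55 outwards. Carry it out over the ledge.

>>> jog_arm:
  moves:
    - [[-8,0,0,0,18],[-14,0,0,0,18],[-20,0,0,0,18],[-20,0,0,0,18],[-20,0,0,0,18],[-20,0,0,0,18],[-18,0,0,0,18],[-14,0,0,0,18],[0,0,10,0,18],[0,0,15,0,18],[0,0,15,0,18],[0,0,10,0,18],[0,0,5,0,18],[0,0,0,0,18],[0,0,0,0,18]]

```text
clock: 18.55
tcp_pos: [714.6, 167.6, 162.9]
ee_rot: [-0.208, 3.13, 0.063]
force: [0.2, -0.7, -0.4]
finger_gap: 24.1
grasp_force: 12.0
```

```bash
python3 - <<'E'
from h import *
E=np.load("E.npy"); o=np.array([np.cos(E[2]),np.sin(E[2])])
c=np.array([636.25,159.6])+o*78
tool(c[0],c[1],124,E[2]+np.pi); tilt("side",E[2]); tilt("top",E[2])
E
```

```text
t 18.55 tcp [714.589 167.559 162.879] psi -3.009 q6 -1.656 gap 24.1 F [ 0.245 -0.656 -0.426] gf 11.999833518639207 
 shift [ 1.   1.  38.9] turn -0.001
side conf 0.83 [299.8, 276.5, 359.4, 303.1] IoU 0.0 theta 0.9
side conf 0.56 [218.3, 184.4, 244.2, 235.7] IoU 0.81 theta 0.55
top conf 0.81 [223.5, 259.5, 245.9, 303.1] IoU 0.0 theta 0.9
top conf 0.48 [214.5, 161.8, 234.7, 186.4] IoU 0.16 theta 0.45
```

>>> jog_arm:
  moves:
    - [[0,0,10,0,18],[0,0,12,0,18],[0,0,10,0,18],[1,1,7,0,18],[1,0,3,0,18],[2,0,3,0,18],[2,0,3,0,18],[2,0,3,0,18],[0,0,0,0,18]]

```text
clock: 19.5
tcp_pos: [707.3, 169.7, 112.6]
ee_rot: [-0.209, 3.128, 0.063]
force: [0.6, 0.4, 0.3]
finger_gap: 24.0
grasp_force: 12.0
```

```bash
python3 - <<'E'
from h import *
E=np.load("E.npy"); o=np.array([np.cos(E[2]),np.sin(E[2])])
c=np.array([636.25,159.6])+o*70
tool(c[0],c[1],106,E[2]+np.pi); tilt("side",E[2]); print(state()["torque"])
E
```

```text
t 19.5 tcp [707.252 169.67  112.643] psi -3.009 q6 -1.658 gap 24.0 F [0.639 0.4   0.346] gf 11.999974676873535 
 shift [ 1.8 -0.8  6.6] turn -0.001
side conf 0.9 [227.3, 305.4, 283.2, 333.7] IoU 0.0 theta 0.9
side conf 0.87 [221.0, 200.5, 246.3, 250.6] IoU 0.8 theta 0.55
side conf 0.75 [302.4, 273.4, 356.9, 300.8] IoU 0.0 theta 0.9
[ 0.122 -0.196 -0.043]
```

Bottom edge is now just above the V corner. Loosen the grip slightly so the clip can pivot, and swing it along the arc toward the rest. First half:

>>> jog_arm:
  moves:
    - [[2,0,2,0,18],[2,0,2,0,18],[8,0,-4.5,0,18],[8,0,-4,0,18],[8.5,0,-3.5,0,18],[8.5,0,-2.5,0,18],[9,0,-2,0,18],[9,0,-1.5,0,18],[9,0,-1,0,18],[0,0,0,0,18]]
  grip_force: 6

```text
clock: 20.43
tcp_pos: [639.7, 160.2, 125.7]
ee_rot: [0.209, -3.133, -0.062]
force: [-0.0, -0.2, -1.4]
finger_gap: 24.2
grasp_force: 6.0
```

```bash
python3 - <<'E'
from h import *
E=np.load("E.npy"); o=np.array([np.cos(E[2]),np.sin(E[2])])
c=np.array([636.25,159.6])+o*8
tool(c[0],c[1],38+130-43,E[2]+np.pi); tilt("side",E[2]); print(state()["torque"])
E
```

```text
t 20.4333 tcp [639.67  160.17  125.714] psi -3.008 q6 -1.669 gap 24.2 F [-0.042 -0.16  -1.416] gf 5.999789555207826 
 shift [-4.5 -0.1  0.7] turn -0.001
side conf 0.82 [233.2, 200.6, 250.0, 246.9] IoU 0.64 theta -0.05
side conf 0.74 [224.9, 305.8, 283.9, 333.3] IoU 0.0 theta 0.9
side conf 0.63 [301.0, 275.2, 355.9, 304.1] IoU 0.0 theta 0.9
[ 0.089 -0.01  -0.013]
```

Pivoting works: it's near vertical with its foot in the corner. Second half.

>>> jog_arm:
  moves:
    - [[9,0,0,0,18],[9,0,1,0,18],[9,0,1.5,0,18],[9,0,2,0,18],[8.5,0,3,0,18],[8.5,0,3.5,0,18],[7,0,4,0,18],[0,0,0,0,18],[0,0,0,0,18]]

```text
clock: 21.28
tcp_pos: [583.0, 153.1, 110.6]
ee_rot: [-0.209, 3.131, 0.063]
force: [0.5, 0.4, -1.2]
finger_gap: 24.0
grasp_force: 6.0
```

```bash
python3 - <<'E'
from h import *
E=np.load("E.npy"); o=np.array([np.cos(E[2]),np.sin(E[2])])
c=np.array([636.25,159.6])-o*60
tool(c[0],c[1],110.3,E[2]+np.pi); tilt("side",E[2]); tilt("top",E[2]); print(state()["torque"])
E
```

```text
t 21.2833 tcp [582.998 153.099 110.641] psi -3.009 q6 -1.683 gap 24.0 F [ 0.464  0.415 -1.187] gf 5.999985746281027 
 shift [ 6.4 -0.7  0.3] turn -0.001
side conf 0.92 [225.2, 303.1, 284.1, 338.0] IoU 0.0 theta 0.9
side conf 0.73 [301.5, 275.1, 356.8, 303.0] IoU 0.0 theta 0.9
top conf 0.97 [228.4, 259.4, 245.9, 302.9] IoU 0.0 theta 0.9
top conf 0.68 [158.1, 232.0, 175.7, 264.1] IoU 0.0 theta 0.9
[ 0.112 -0.129  0.013]
```

>>> jog_arm:
  moves:
    - [[3,0,1,0,18],[3,0,1,0,18],[2,0,1,0,18],[0,0,0,0,18],[0,0,0,0,18]]

```text
clock: 21.9
tcp_pos: [575.9, 152.2, 108.1]
ee_rot: [-0.209, 3.13, 0.063]
force: [1.2, -0.1, 0.0]
finger_gap: 23.7
grasp_force: 6.0
```

```bash
python3 - <<'E'
from h import *
E=np.load("E.npy"); o=np.array([np.cos(E[2]),np.sin(E[2])])
c=np.array([636.25,159.6])-o*60
tool(c[0],c[1],110.3,E[2]+np.pi); print(state()["torque"])
# clip colour in side before/now, panel dark/light masks
T=state()["tcp_pos"]; im=capture("side"); cv2.imwrite("pics/s6.png",im[:,:,::-1]); M0=cv2.imread("pics/side0.png")[:,:,::-1]
for r in trace("side","panel"): print(r["box"],r["confidence"])
for r in trace("side","easel"): print("easel",r["box"],r["confidence"])
b=lambda i:(i[...,0].astype(int)>i[...,2]+45)&(i.sum(2)<380)
for i in(M0,im):
    ys,xs=np.nonzero(b(i)[195:240,225:270]); print(len(xs),xs.mean()+225,ys.mean()+195,xs.min()+225,xs.max()+225,ys.min()+195,ys.max()+195)
E
```

```text
t 21.9 tcp [575.89  152.164 108.104] psi -3.009 q6 -1.685 gap 23.7 F [ 1.161 -0.086  0.041] gf 5.999989622505382 
 shift [-0.8 -0.6 -2.2] turn -0.001
[ 0.066 -0.315  0.052]
[225.9, 305.1, 281.1, 336.0] 0.89
[233.1, 214.2, 269.5, 243.2] 0.65
[303.2, 275.3, 356.4, 305.3] 0.58
easel [220.0, 231.6, 277.9, 272.5] 0.86
easel [340.4, 207.6, 384.7, 244.7] 0.78
easel [280.0, 183.3, 318.2, 212.3] 0.58
175 241.2057142857143 208.6 225 261 195 227
195 248.05128205128204 207.96410256410257 225 269 195 238
```

Light contact with the rest. Release and rise.

>>> jog_arm:
  moves:
    - [[0,0,0,0,30],[0,0,0,0,40],[0,0,0,0,60],[0,0,0,0,60],[0,0,0,0,60],[0,0,0,0,60],[0,0,0,0,60],[0,0,-8,0,60],[0,0,-20,0,60],[0,0,-25,0,60],[0,0,-25,0,60],[0,0,-25,0,60],[0,0,-25,0,60],[0,0,-20,0,60],[40,0,0,0,60],[40,0,0,0,60],[40,0,0,0,60],[0,0,0,0,60]]

```text
clock: 23.55
tcp_pos: [444.3, 130.3, 253.3]
ee_rot: [0.209, -3.123, -0.064]
force: [-2.1, -0.5, -0.5]
finger_gap: 59.9
grasp_force: 0.0
```

```bash
python3 - <<'E'
from h import *
E=np.load("E.npy")
def P(x,y,z): return Ro.from_euler('z',E[2]).apply(Ro.from_euler('y',-.5).apply([x,y,z])+[30,0,38])+[E[0],E[1],0]
s=state();print(s["tcp_pos"],s["force"],s["finger_gap"])
im=capture("side")[:,:,::-1].copy();tp=capture("top")[:,:,::-1].copy()
def ov(im,cam,x,y,w,h,k):
    o=cv2.resize(im[y:y+h,x:x+w],None,fx=k,fy=k,interpolation=cv2.INTER_CUBIC)
    for p,c in[(P(2.5,0,122),(0,0,255)),(P(2.5,0,145),(0,0,255)),(P(2.5,45,0),(0,255,0)),(P(2.5,-45,0),(0,255,0)),(P(2.5,45,90),(0,255,0)),(P(2.5,-45,90),(0,255,0))]:
        cv2.circle(o,tuple(np.int32((proj(cam,p)[0]-[x,y]+.5)*k)),2,c,-1)
    return o
s0=cv2.imread("pics/side0.png")
cv2.imwrite("pics/f.png",np.hstack([ov(im,"side",215,200,65,80,6),ov(tp,"top",200,170,55,80,6)]))
for c in("side","top"):
    for r in trace(c,"panel"): print(c,r["box"],r["confidence"])
E
```

```text
[444.302 130.266 253.318] [-2.081 -0.474 -0.489] 59.934630441214004
side [301.9, 273.5, 355.0, 304.3] 0.92
side [224.4, 306.1, 283.7, 336.5] 0.7
side [235.4, 218.4, 266.0, 241.3] 0.66
top [207.7, 265.1, 244.6, 303.2] 0.95
top [210.8, 183.9, 234.1, 212.3] 0.68
top [328.6, 180.3, 341.6, 198.8] 0.57
top [157.5, 232.0, 174.0, 275.3] 0.56
```

View pics/f.png

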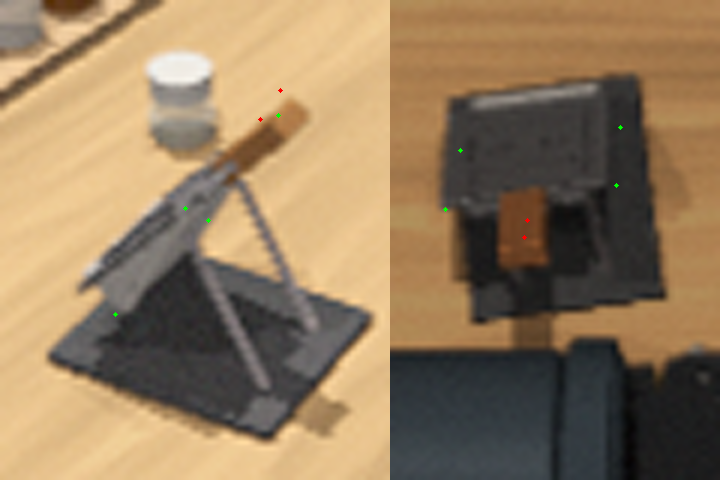

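The view shows the panel turned over, ribs out, but its foot is too far out on the ledge (left end at about (85,285) in the crop) and it leans too steeply. I'll push the foot in with the two open fingertips from the outside, starting by moving over to that side.

>>> jog_arm:
  moves:
    - [[-10,0,0,0,60],[-22,0,0,0,60],[-34,1,0,0,60],[-34,1,0,0,60],[-34,1,0,0,60],[-34,1,0,0,60],[-34,0,0,0,60],[-28,0,0,0,60],[-18,0,0,0,60],[-8,0,0,0,60],[0,0,0,0,60]]

```text
clock: 24.67
tcp_pos: [712.6, 168.3, 255.4]
ee_rot: [-0.208, 3.129, 0.063]
force: [-1.0, 0.2, -0.8]
finger_gap: 59.9
grasp_force: 0.0
```

```bash
python3 - <<'E'
from h import *
E=np.load("E.npy"); o=np.array([np.cos(E[2]),np.sin(E[2])])
c=np.array([636.25,159.6])+o*60
tool(c[0],c[1],36,E[2]+np.pi)
E
```

```text
t 24.6667 tcp [712.588 168.259 255.432] psi -3.009 q6 -1.648 gap 59.9 F [-1.039  0.167 -0.837] gf 0.0 
 shift [ 18.4  -7.1 219.2] turn -0.001
```

>>> jog_arm:
  moves:
    - [[0,0,15,0,60],[2,-1,25,0,60],[2,-1,30,0,60],[2,-1,30,0,60],[2,-1,30,0,60],[0,-1,30,0,60],[0,-1,25,0,60],[0,-1,20,0,60],[0,0,10,0,60],[0,0,3,0,60],[0,0,0,0,60]]

```text
clock: 25.58
tcp_pos: [702.8, 169.0, 38.6]
ee_rot: [-0.209, 3.131, 0.063]
force: [0.4, -0.0, 0.8]
finger_gap: 59.9
grasp_force: 0.0
```

```bash
python3 - <<'E'
from h import *
E=np.load("E.npy"); o=np.array([np.cos(E[2]),np.sin(E[2])])
c=np.array([636.25,159.6])+o*9
tool(c[0],c[1],36,E[2]+np.pi)
E
```

```text
t 25.5833 tcp [702.797 169.04   38.6  ] psi -3.008 q6 -1.665 gap 59.9 F [ 0.433 -0.037  0.806] gf 0.0 
 shift [58.2 -0.6  2.2] turn -0.001
```

>>> jog_arm:
  moves:
    - [[10,0,0,0,60],[10,0,0,0,60],[6,0,0,0,60],[4,0,0,0,60],[4,0,0,0,60],[3,0,0,0,60],[3,0,0,0,60],[3,0,0,0,60],[3,0,0,0,60],[0,0,0,0,60]]

```text
clock: 26.42
tcp_pos: [657.2, 162.9, 38.5]
ee_rot: [-0.209, 3.13, 0.063]
force: [-0.1, -0.6, 0.8]
finger_gap: 59.9
grasp_force: 0.1
```

>>> jog_arm:
  moves:
    - [[2,0,0,0,60],[2,0,0,0,60],[2,0,0,0,60],[0,0,0,0,60]]

```text
clock: 26.75
tcp_pos: [651.2, 162.1, 38.4]
ee_rot: [-0.209, 3.131, 0.063]
force: [0.2, -0.3, -1.2]
finger_gap: 59.8
grasp_force: 0.1
```

```bash
python3 - <<'E'
from h import *
E=np.load("E.npy"); o=np.array([np.cos(E[2]),np.sin(E[2])])
c=np.array([636.25,159.6])+o*6
tool(c[0],c[1],38,E[2]+np.pi); print(state()["torque"])
capture("side")
for r in trace("side","panel"): print(r["box"],r["confidence"])
E
```

```text
t 26.75 tcp [651.191 162.087  38.375] psi -3.009 q6 -1.676 gap 59.8 F [ 0.162 -0.266 -1.213] gf 0.10761254994882563 
 shift [ 9.1 -0.5  0.3] turn -0.001
[ 0.062 -0.168  0.039]
[302.6, 273.6, 356.4, 304.5] 0.82
[224.2, 303.6, 285.0, 336.8] 0.75
[235.2, 212.8, 263.4, 242.0] 0.6
[162.9, 242.6, 184.3, 290.8] 0.35
```

The clip is rising (box top 218 → 213), so the foot is sliding in. Keep going until contact builds up.

>>> jog_arm:
  moves:
    - [[2,0,0,0,60],[2,0,0,0,60],[0,0,0,0,60]]

```text
clock: 27.1
tcp_pos: [648.1, 161.6, 38.6]
ee_rot: [-0.208, 3.129, 0.063]
force: [1.8, -0.0, 0.1]
finger_gap: 60.0
grasp_force: 0.4
```

>>> jog_arm:
  moves:
    - [[2,0,0,0,60],[1.5,0,0,0,60],[0,0,0,0,60]]

```text
clock: 27.35
tcp_pos: [645.7, 161.2, 39.3]
ee_rot: [-0.208, 3.127, 0.063]
force: [3.4, 1.5, 2.4]
finger_gap: 59.8
grasp_force: 1.9
```

```bash
python3 - <<'E'
from h import *
E=np.load("E.npy"); o=np.array([np.cos(E[2]),np.sin(E[2])])
c=np.array([636.25,159.6])+o*6
tool(c[0],c[1],38,E[2]+np.pi); print(state()["torque"])
im=capture("side");cv2.imwrite("pics/s8.png",im[:,:,::-1])
for r in trace("side","panel"): print(r["box"],r["confidence"])
def P(x,y,z): return Ro.from_euler('z',E[2]).apply(Ro.from_euler('y',-.5).apply([x,y,z])+[30,0,38])+[E[0],E[1],0]
for y in(12,-12): print("pred clip end",proj("side",[P(-4.5,y,145),P(9.5,y,145)]))
def br(i): return (i[...,0].astype(int)-i[...,2]>45)&(i[...,0]<175)&(i[...,0]-i[...,1].astype(int)>35)
for n in("side0","s6","s8"):
    i=cv2.imread(f"pics/{n}.png")[205:240,235:275,::-1]; ys,xs=np.nonzero(br(i)); print(n,len(xs),xs.min()+235,xs.max()+235,ys.min()+205,ys.max()+205)
E
```

```text
t 27.35 tcp [645.691 161.174  39.254] psi -3.009 q6 -1.678 gap 59.8 F [3.376 1.5   2.422] gf 1.8619694074903492 
 shift [ 3.6 -0.4  1.2] turn -0.001
[ 0.217 -0.741 -0.157]
[303.0, 277.6, 356.6, 300.3] 0.87
[225.0, 304.6, 286.1, 334.4] 0.6
[235.5, 210.6, 263.0, 248.8] 0.58
pred clip end [[261.104 218.135]
 [257.225 214.991]]
pred clip end [[265.212 214.036]
 [261.392 210.945]]
side0 33 249 261 214 226
s6 32 256 269 210 228
s8 71 250 263 208 227
```

>>> jog_arm:
  moves:
    - [[1.5,0,0,0,60],[1.5,0,0,0,60],[0,0,0,0,60]]

```text
clock: 27.7
tcp_pos: [645.2, 161.0, 39.6]
ee_rot: [-0.206, 3.121, 0.063]
force: [8.3, 1.2, 0.1]
finger_gap: 60.2
grasp_force: 3.5
```

Solid contact. Back out, rise clear and check.

>>> jog_arm:
  moves:
    - [[-3,0,0,0,60],[-5,0,0,0,60],[-15,0,0,0,60],[-20,0,0,0,60],[-25,0,0,0,60],[0,0,-20,0,60],[0,0,-35,0,60],[0,0,-35,0,60],[0,0,-35,0,60],[0,0,-35,0,60],[0,0,-35,0,60],[0,30,0,0,60],[0,-30,0,0,60],[0,0,0,0,60]]

```text
clock: 28.87
tcp_pos: [706.6, 160.0, 233.2]
ee_rot: [0.211, -3.134, -0.057]
force: [1.1, -0.4, -1.2]
finger_gap: 60.2
grasp_force: 0.0
```

```bash
python3 - <<'E'
from h import *
E=np.load("E.npy");A=np.load("A.npy")
print(state()["tcp_pos"],state()["force"])
def P(x,y,z): return Ro.from_euler('z',E[2]).apply(Ro.from_euler('y',-.5).apply([x,y,z])+[30,0,38])+[E[0],E[1],0]
im=capture("side");cv2.imwrite("pics/s9.png",im[:,:,::-1]);tp=capture("top");cv2.imwrite("pics/t9.png",tp[:,:,::-1])
for c in("side","top"):
    for th in("panel","jar_a","bottle_a"):
        for r in trace(c,th): print(c,th,r["box"],round(r["confidence"],2))
# slope of clip: brown pixels principal axis vs model prediction, side view
def br(i): return (i[...,0].astype(int)-i[...,2]>45)&(i[...,0]<185)&(i[...,0]-i[...,1].astype(int)>30)
def pca(m):
    n,l,st,ce=cv2.connectedComponentsWithStats(m.astype(np.uint8)); k=1+st[1:,4].argmax(); ys,xs=np.nonzero(l==k)
    w,v=np.linalg.eigh(np.cov(xs,ys)); d=v[:,1]*np.sign(v[0,1]); return len(xs),xs.mean()+235,ys.mean()+200,np.degrees(np.arctan2(-d[1],d[0]))
for n in("side0","s9"):
    i=cv2.imread(f"pics/{n}.png")[200:240,235:280,::-1]; print(n,pca(br(i)))
a=proj("side",[P(6,0,105),P(6,0,140),P(2.5,0,105),P(2.5,0,140)]);print("pred",a, [np.degrees(np.arctan2(a[k,1]-a[k+1,1],a[k+1,0]-a[k,0])) for k in(0,2)])
E
```

```text
[706.632 159.978 233.195] [ 1.073 -0.358 -1.164]
side panel [302.2, 276.6, 358.3, 303.4] 0.98
side panel [224.2, 305.3, 285.7, 335.5] 0.9
side panel [237.1, 212.7, 264.8, 245.7] 0.71
side panel [240.5, 208.3, 252.6, 226.1] 0.4
side jar_a [240.1, 211.0, 248.7, 227.3] 0.69
side jar_a [281.2, 221.7, 295.5, 239.5] 0.43
side bottle_a [309.3, 154.7, 328.1, 192.1] 0.91
side bottle_a [163.5, 243.7, 186.4, 289.8] 0.83
top panel [218.9, 258.5, 245.0, 301.9] 0.74
top panel [222.2, 188.7, 238.4, 210.1] 0.55
top jar_a [262.9, 152.4, 275.0, 168.9] 0.71
top jar_a [267.5, 205.6, 281.5, 216.6] 0.48
top bottle_a [365.7, 173.7, 387.2, 191.6] 0.65
top bottle_a [146.9, 163.0, 161.4, 186.4] 0.52
side0 (60, np.float64(255.23333333333335), np.float64(219.15), np.float64(51.108944825623496))
s9 (88, np.float64(254.8068181818182), np.float64(220.76136363636363), np.float64(40.51464313967762))
pred [[254.594 222.315]
 [259.561 214.825]
 [255.533 223.079]
 [260.52  215.602]] [np.float64(56.447737397763625), np.float64(56.294790715386185)]
```

```bash
python3 - <<'E'
from h import *
for n in("top0","t9"):
    g=cv2.imread(f"pics/{n}.png")[181:216,208:248]; print(n); print("\n".join(" ".join("%3d"%v for v in r) for r in (g.astype(int).sum(2)//3)[:18]))
for n in("side0","s9"):
    g=cv2.imread(f"pics/{n}.png")[208:262:1,224:268].astype(int); b=g[...,2]-g[...,0]; m=g.sum(2)//3
    print(n); print("\n".join("".join("o" if b[y,x]>50 and m[y,x]<115 else "w" if b[y,x]>=30 else "#" if m[y,x]<75 else "+" if m[y,x]<130 else "." for x in range(44)) for y in range(54)))
E
```

```text
top0
121 119 121 120 122 120 119 119 121 122 123 121 121 121 121 120 120 118 118 116 116 114 116 115 120 120 121 120 120 117 115 120 116 116 119 118 117 117 115 118
119 119 119 121 120 118 119 118 118 120 118 119 116 118 116 117 118 115 114 114 115 113 115 114 114 114 112  97  82  78  83  83  81 100 109 109 111 108 108 106
124 124 122 122 124 124 122 122 122 123 120 120 120 121 118 121 120 117 119 104  82  78  84  82  76  77  71  65  56  55  56  56  54  76 105 115 116 116 115 114
124 125 126 125 124 125 123 123 126 124 121 107 102  91  86  82  82  88  92  89  84 101 111 119 128 135 102  60  54  51  52  53  53  67 106 120 118 121 119 117
123 121 123 125 109  88  84  89  84  86  84  88  93  98 104 119 128 129 137 140 143 144 144 144 147 149 116  70  51  53  53  54  53  59 101 119 118 118 118 116
125 105  78  72  70  78  98 121 128 129 135 136 138 142 142 142 146 149 146 148 150 148 151 152 150 151 115  67  44  42  46  50  54  45  99 121 121 119 119 121
129 100  63  50  48  83 126 143 147 149 146 146 148 147 150 148 151 149 151 151 150 149 150 150 149 150 132  78  42  44  44  50  52  40
[... 8836 characters left out ...]
######+++########ww+.wwww
wwwwwww...++#+.+#########+++##########++wwww
wwwwwwww..+#+.+###########+++#########++++ww
wwwwwwwww+#++++###########+.+##########+..++
wwwwwwww++++.+#############+++#########+..++
wwwwwww++++++##############+.+########+++..+
wwwwww+++###################+++######++++..+
wwwww+++####################+.+##########+..
wwww++++#####################+++#########+..
www++++######################+.+###+####++++
ww++++########################+++######+++++
w++++#########################+.++######++++
++++##++#######################+++######++++
+++#++++####################+##+.+######++++
w###+++#####################+###+++#######++
wwo#############################+.+####+####
```

The ledge strip and the panel's outer edge line now match the starting picture pixel for pixel. The panel is flat on the rest with ribs outwards, the dial is on its mark and the bystanders are in place. Handing in.

```bash
python3 -c "
from bench import *
print(close_job())"
```

```text
the job is handed in; nothing more can be done
None
```

I handed the job in at about 29 s of robot time: the panel is turned over and standing on the ledge, clip up and ribs outwards, and the dial pointer is at the thick mark; the final pictures agree, but hand-in gave no verdict.

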